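# Pump up the wax injector at the jeweller's bench

## Task

Pressurise the wax injector pot for casting: with a fingertip push the vent lever on its lid round until it is fully shut, then press the hand pump's plunger down with full strokes, letting it spring all the way back up each time, until the pressure pin stands fully out of its guide, and leave the plunger up. Just push and press: do not touch the pressure pin, do not slam the pump, pick nothing up, and leave everything else on the bench and on the lid where it is.

Things in the scene. Friction and masses are not known exactly. Their poses are not given: they have to be found in the camera images.
- wax_pot: the wax injector: an upright round steel pot on a black heater base, fixed to the bench. Origin at the centre of its underside, z up; its brass nozzle points along its own -x
- lid_top (a point): centre of the pot's flat aluminium lid, 200 mm across, top face, 150 mm above the bench. On the lid, in the pot's own x, y (mm): pump at (0, 45), barrel 42 mm across and 30 mm high; vent valve at (0, -45); pressure pin at (64, -6); a fixed black filler plug, 44 mm across and 15 mm high, at (-52, 30); a small loose tin at about (56, 60)
- plunger: the pump's plunger: a black mushroom cap, 50 mm across, 16 mm thick, flat on top over 40 mm, the tallest thing on the lid. Origin at the centre of the cap's top face: 76 mm above the lid when up, 50 mm when fully down. It takes 4 N to start and up to 14 N at the bottom, and springs back by itself in about 0.3 s. More than 120 N is slamming it
- pump_stroke (a joint): how far the plunger is pressed down: 0 up, 0.026 m fully down. With the vent shut, each full stroke (21 mm or more, then let right back up) raises the pressure by one step; short strokes give little or nothing. With the vent open pumping does nothing
- vent_pivot (a point): point on the vent lever's upright turning axis, at the lever's mid-height, 32 mm above the lid. The brass valve below is 22 mm across and 20 mm high; its outlet pipe, 15 mm across at most and its top 16 mm above the lid, runs 38 mm from the axis along the pot's own -y
- vent_tip (a point): point on the vent lever's centre line 55 mm from the pivot, at the lever's mid-height. The lever is a level arm with a black grip, 11 mm wide and 14 mm high, that runs from 24 to 68 mm from the pivot
- vent_turn (a joint): turn of the vent lever: 0 open (over its outlet pipe, along the pot's own -y), 1.571 rad fully shut (across the pipe, along the pot's own -x, at a firm stop). It grows as the lever turns clockwise seen from above, stays where it is left, and needs about 1.5 N at its end. Starts at 0 to 0.45; shut means above 1.40
- pin: the pressure pin: an upright steel pin 10 mm across in a brass guide ring 22 mm across and 12 mm high. Origin at the centre of its top end: 8 mm above the lid (4 mm down inside the guide) when in, 27 to 32 mm above the lid when fully out. Not to be touched
- pin_out (a joint): how far the pressure pin has come out: 0 in, 0.004 level with the guide's rim, 0.019 to 0.024 m fully out. At the start it is in; it stays in while the first strokes build the pressure, pops out over the last one or two, and stays out. About three to six full strokes are needed, depending on how full the pot is; further strokes add nothing
- powder_tin: small round aluminium tin, 29 mm across, 17 mm high, standing loose on the pot's lid; origin at the centre of its underside. Leave alone
- mould_a: tan rubber casting mould, a block 75 x 50 x 23 mm lying beside the pot; origin at the centre of its underside. Leave alone
- mould_b: grey rubber mould between two aluminium plates, 85 x 62 x 30 mm, lying beside the pot; origin at the centre of its underside. Leave alone
- sprue_base: black rubber sprue former, a cone on a disc, 68 mm across and 36 mm high, standing behind the pot; origin at the centre of its underside. Leave alone
- wax_spatula: wax spatula with a wooden handle, 170 mm long, lying on the bench. Leave alone
- ring_clamp: wooden ring clamp, 125 x 24 x 21 mm, lying on the bench. Leave alone
- stone_tray: shallow clear plastic tray, 110 x 75 x 18 mm, on the bench. Leave alone

How it is judged:
By the outcome, as a careful person would: the job done as asked, in the order asked, and still so for the second after the job is handed in, with the robot touching nothing.
It also fails if it takes over 51 s, if anything falls off the work surface, if the arm or the gripper's body presses on something with over 40 N, if the wrist force passes 120 N, or if a joint passes its speed limit or range.

## Robot

A 6-joint arm with a two-finger parallel gripper is mounted at the origin on the work surface. World frame = base frame: x ahead of the robot, y to its left, z up, the work surface at z = 0. Lengths are in m, angles in rad, forces in N, time in s.
With the tool pointing down it reaches from about 0.2 to 0.875 m from the base axis. Payload 3.4 kg.
Tool frame: the origin (TCP) lies between the finger pads; the fingertips stand 25 mm ahead of it and the grasp point (between the pads) lies 6 mm ahead of it (robot.finger_overhang is the distance from the TCP to the fingertips, in m); z points along the fingers, x is the direction in which the jaws open and shut, and the axes are right-handed (so a half turn about z gives the same grasp; the last joint's range is limited). The gripper opens to 94 mm and grips with 3 to 60 N. Pads are 16 mm wide; open, the fingers measure 119 mm over their backs; the gripper's body (75 mm by 177 mm) begins 78 mm behind the grasp point.
Start: joints at [1.033, 0.276, 1.505, -0, 1.361, -0.121], TCP at [0.233, 0.526, 0.23] pointing down, gripper open.
Joint ranges: [-2.89, 2.89], [-0.75, 2.08], [0.22, 2.7], [-1.18, 4.32], [0.11, 2.71], [-2.7, 2.7]. Speed limits (rad/s): [2.57, 2.57, 3.14, 3.14, 3.14, 3.14].

## Interface

Orientations are given as a unit quaternion [w, x, y, z].
In Python, from rig import robot gives the robot as it stands.
- The arm moves only by the tool play_rows, never from a script. Its argument "steps" is a list of rows, each a list of 6 numbers: the shift along the world's x, y, z in m, then the turn, a rotation vector about the world's x, y, z in rad. A call has exactly 5 rows; each row shifts and turns the commanded pose from where the row before left it; what a row does not reach is not made up. A row lasts 1/12 s, in which the tool goes at most 41.7 mm and 7.16 degrees, less where a joint would pass 70% of its speed; a pose out of reach is approached as far as the arm can. A call with a gripper value outside its range is refused whole. "hand" is the closure, from 0 (fully open) to 1 (shut), set as the call begins (left out, the last holds). The fingers move at their own pace and stop on an object; the grip force is fixed at half the most. Time passes only in rows, so rows that do not move let the fingers close, or fill a call up. It gives the time, the measured TCP pose, the force and the opening at its end, in the units of the state.
- robot.state(): the state, without advancing time (a new reading comes with each control period).
- robot.get_image(name): name is "scene" or "side" or "wrist"; returns the picture (420x560x3 uint8, red, green, blue); there is no depth.
- robot.calibration(name): a dict with "K" (3x3 intrinsics, pixels), "distortion" ([k1, k2, p1, p2, k3] as OpenCV has them; the pictures are not rectified), "R" (3x3) and "t" (3): a world point X has camera coordinates R X + t. Camera axes: x right, y down, z forward; pixel columns grow to the right and rows downward; lengths in m; the calibration is good to about 2 mm. A picture is of the moment at which its call begins: read the wrist's pose just before it. calibration takes no time and is no camera call; for the wrist camera it gives the pose at the moment of the call.
- robot.close_job(): hands the job in, once; it reports no verdict.
The state is a dict: "t": time; "joint_positions": joint angles; "qd": joint speeds; "joint_efforts": joint torques, N m; "tool_pos": TCP position; "tcp_rot": TCP orientation; "contact_force": force on the tool from outside, world axes, zero at the start; "ft_torque": the same for the moment, N m; "width": finger opening in m.
Only numpy, scipy, OpenCV 4.12 (cv2) and the standard library are available. Lean on these libraries where they do the work, as an engineer would, in place of code of your own. Each camera call takes 0.05 s, during which the arm holds its last target. There are 200 camera calls.

## Working session

There is one attempt and no reset: what is moved stays moved. The work goes in short steps, Python scripts to look and compute and a tool call to move; the robot and the scene stay as the last step left them, time stands still between calls to the robot, and variables do not carry over. Pictures are saved under pics/ and viewed, about 8 in all and at most 12, crops included, and the job is handed in when it is done.

Besides the shell and the picture viewer there is one more tool, called after "Request:" as name([rows], argument=value, ...), one row to a line, values as JSON. play_rows: Moves the arm, as the interface text tells. Its arguments: {"type":"object","properties":{"steps":{"type":"array","items":{"type":"array","items":{"type":"number"}}},"hand":{"type":"number"}},"required":["steps"]}

```bash
mkdir -p pics; ls
python3 - <<'E'
from rig import robot
import cv2,numpy as np
s=robot.state();print({k:np.round(v,3).tolist() for k,v in s.items()})
for n in("scene","side","wrist"):
    c=robot.calibration(n);print(n,np.round(c["K"],1).tolist(),c["distortion"],np.round(-np.array(c["R"]).T@c["t"],3))
    cv2.imwrite(f"pics/{n}0.png",robot.get_image(n)[:,:,::-1])
a=[cv2.imread(f"pics/{n}0.png") for n in("scene","side")]
E
```

```text
pics
{'t': 0.0, 'joint_positions': [1.033, 0.277, 1.506, -0.0, 1.361, -0.121], 'qd': [0.001, 0.001, -0.001, -0.001, 0.002, 0.001], 'joint_efforts': [0.0, -40.46, -23.723, 0.07, 0.034, -0.0], 'tool_pos': [0.233, 0.525, 0.23], 'tcp_rot': [0.0, 0.838, 0.546, -0.001], 'contact_force': [-1.004, -0.292, 0.319], 'ft_torque': [-0.034, 0.006, 0.018], 'width': 0.094}
scene [[395.9, 0.0, 279.3], [0.0, 395.9, 217.5], [0.0, 0.0, 1.0]] [-0.05595459  0.          0.          0.          0.        ] [ 0.974 -0.536  1.176]
side [[527.6, 0.0, 287.4], [0.0, 527.6, 204.4], [0.0, 0.0, 1.0]] [-0.0632668  0.         0.         0.         0.       ] [-0.157  1.505  1.131]
wrist [[298.6, 0.0, 283.9], [0.0, 298.6, 206.8], [0.0, 0.0, 1.0]] [-0.06554863  0.          0.          0.          0.        ] [0.164 0.556 0.384]
```

View pics/scene0.png

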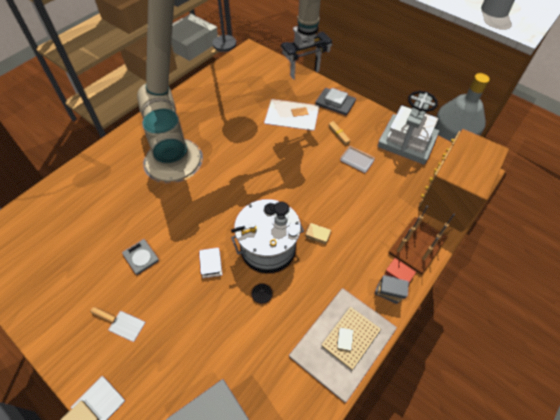

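View pics/side0.png

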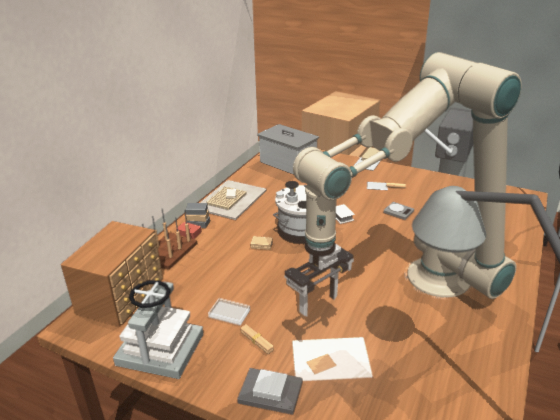

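The scene view shows the pot at about (267,230) and the side view shows it at about (295,210), partly beside the wrist. I'll enlarge both.

Run:
```python
import cv2,numpy as np
a=cv2.imread("pics/scene0.png")[190:280,220:320];b=cv2.imread("pics/side0.png")[170:250,265:330]
f=lambda i,s:cv2.resize(i,None,fx=s,fy=s,interpolation=cv2.INTER_CUBIC)
A=f(a,4.5);B=f(b,5)
c=np.zeros((410,780,3),np.uint8);c[:405,:450]=A;c[:400,452:452+325]=B
cv2.imwrite("pics/c0.png",c)
```

```text
(no output)
```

View pics/c0.png

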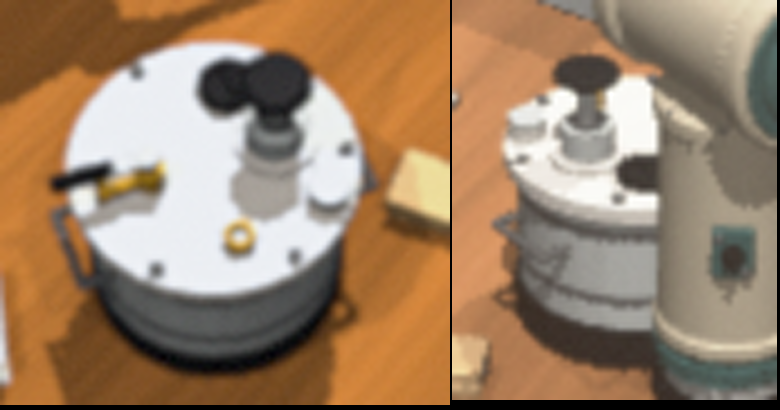

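```bash
cat > h.py <<'E'
import cv2,numpy as np
from rig import robot
def cam(n):
    c=robot.calibration(n);return {k:np.array(c[k],float) for k in c}
def proj(c,P): return cv2.projectPoints(np.array(P,float).reshape(-1,1,3),cv2.Rodrigues(c["R"])[0],c["t"],c["K"],c["distortion"])[0].reshape(-1,2)
def ray(c,u):
    p=cv2.undistortPoints(np.array([[u]],float),c["K"],c["distortion"]).ravel()
    d=c["R"].T@np.r_[p,1];return -c["R"].T@c["t"],d/np.linalg.norm(d)
def at(c,u,z):
    o,d=ray(c,u);return o+d*(z-o[2])/d[2]
def tri(*cu):
    A=0;b=0
    for c,u in cu:
        o,d=ray(c,u);M=np.eye(3)-np.outer(d,d);A=A+M;b=b+M@o
    return np.linalg.solve(A,b)
E
python3 - <<'E'
from h import *
from scipy.optimize import least_squares
S=cam("scene");D=cam("side")
s=lambda x,y:np.array([220+(x+.5)/4.5-.5,190+(y+.5)/4.5-.5]);d=lambda x,y:np.array([265+(x-452+.5)/5-.5,170+(y+.5)/5-.5])
cs,cd=s(277,80),d(587,72)
print("cap tri",tri((S,cs),(D,cd)),at(S,cs,.226),at(D,cd,.226))
print("lid",at(S,s(214,168),.15))
obs=[(S,cs,0,.045,.226),(D,cd,0,.045,.226),(S,s(240,237),.064,-.006,.162),(S,s(226,84),-.052,.03,.165),(S,s(65,168),None,0,0),(S,s(362,168),None,0,0)][:4]
def W(p,x,y,z):
    c,q=np.cos(p[2]),np.sin(p[2]);return [p[0]+c*x-q*y,p[1]+q*x+c*y,z]
best=min((least_squares(lambda p:np.concatenate([proj(c,W(p,x,y,z))[0]-u for c,u,x,y,z in obs]),[.6,0,y]) for y in(-2,0,2)),key=lambda r:r.cost)
p=best.x;print(p,best.fun.round(1))
v=np.array(W(p,0,-.045,.182));print("pivot",v,"cap",W(p,0,.045,.226))
g1,g2=at(S,s(52,183),.182),at(S,s(112,169),.182);print("grip",g1,g2)
for g in(g1,g2):
    e=g-v;a=np.arctan2(e[1],e[0])-p[2];print(np.linalg.norm(e),"turn",(-np.pi/2-a+np.pi)%(2*np.pi)-np.pi)
E
```

```text
cap tri [ 0.565922   -0.02237722  0.21827378] [ 0.56910916 -0.02657113  0.226     ] [ 0.55989361 -0.00937375  0.226     ]
lid [ 0.54961086 -0.06873239  0.15      ]
[ 0.54799682 -0.06695139 -0.48255653] [-0.2  0.1 -0.2 -2.6  0.4 -0.4 -0.1 -0.9]
pivot [ 0.52711478 -0.10681291  0.182     ] cap [np.float64(0.5688788548009738), np.float64(-0.027089875770223537), 0.226]
grip [ 0.489111   -0.15942465  0.182     ] [ 0.5119935  -0.12652435  0.182     ]
0.06490209536867647 turn 0.14300853578096318
0.024843387395211382 turn 0.17181912954255596
```

The cap's image points triangulate to within about 1 cm, and the four-point fit gives pot yaw ≈ -0.48 and lever turn ≈ 0.15. I'll close the fingers, move over the pot and refine with the wrist camera.

Request:
play_rows([
  [0.01, -0.03, 0.02, 0, 0, 0],
  [0.013, -0.033, 0.02, 0, 0, 0],
  [0.013, -0.033, 0.02, 0, 0, 0],
  [0.013, -0.033, 0.02, 0, 0, 0],
  [0.013, -0.033, 0.02, 0, 0, 0],
], hand=1)

```text
t: 0.57
tool_pos: [0.2948, 0.3622, 0.3311]
tcp_rot: [0.0, 0.838, 0.546, -0.0]
contact_force: [1.7, 0.3, 0.0]
width: 0.064
```

Request:
play_rows([
  [0.013, -0.034, 0, 0, 0, 0],
  [0.013, -0.034, 0, 0, 0, 0],
  [0.013, -0.034, 0, 0, 0, 0],
  [0.013, -0.034, 0, 0, 0, 0],
  [0.013, -0.034, 0, 0, 0, 0],
])

```text
t: 0.98
tool_pos: [0.3598, 0.1921, 0.3305]
tcp_rot: [0.0, 0.838, 0.546, 0.0]
contact_force: [0.3, 0.4, -0.4]
width: 0.031
```

Request:
play_rows([
  [0.013, -0.034, 0, 0, 0, 0],
  [0.013, -0.034, 0, 0, 0, 0],
  [0.013, -0.034, 0, 0, 0, 0],
  [0.013, -0.034, 0, 0, 0, 0],
  [0.013, -0.034, 0, 0, 0, 0],
])

```text
t: 1.4
tool_pos: [0.4248, 0.022, 0.3304]
tcp_rot: [-0.0, 0.838, 0.545, 0.0]
contact_force: [0.0, 0.5, 0.1]
width: 0.0007
```

Request:
play_rows([
  [0.013, -0.034, 0, 0, 0, 0],
  [0.013, -0.034, 0, 0, 0, 0],
  [0.013, -0.034, 0, 0, 0, 0],
  [0.013, -0.034, 0, 0, 0, 0],
  [0, 0, 0, 0, 0, 0],
])

```text
t: 1.82
tool_pos: [0.4789, -0.1181, 0.3293]
tcp_rot: [0.001, 0.84, 0.543, -0.001]
contact_force: [0.0, -0.5, -0.5]
width: 0.0005
```

Run:
```python
from h import *
import json
c=cam("wrist");im=robot.get_image("wrist")[:,:,::-1];cv2.imwrite("pics/w1.png",im)
json.dump({k:v.tolist() for k,v in c.items()},open("w1.json","w"))
s=robot.state();print(s["tool_pos"],s["tcp_rot"],s["t"],s["contact_force"],s["width"],c["R"].round(2).tolist())
```

```text
[ 0.47751053 -0.11494141  0.32939629] [-4.74907524e-04  8.39321155e-01  5.43635350e-01 -6.15572741e-04] 1.8667 [-0.20012414  0.32201939 -0.27962735] 0.0005178710252220044 [[0.41, 0.91, -0.0], [0.88, -0.4, 0.26], [0.24, -0.11, -0.96]]
```

View pics/w1.png

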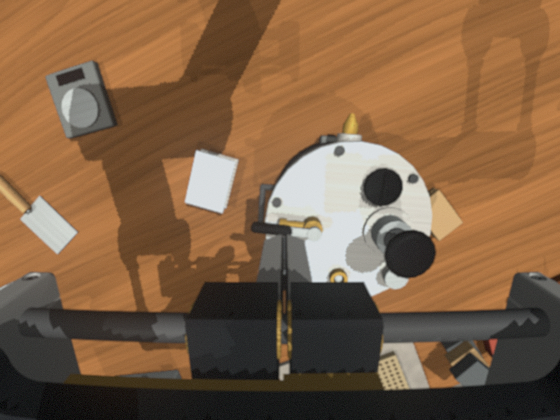

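The wrist view shows the cap at (410,254), filler plug (382,187), pin ring (338,277), grip from (252,227) to (291,231) and pivot around (314,228). I'll refit with both views.

Run:
```python
from h import *
import json
from scipy.optimize import least_squares
S=cam("scene");D=cam("side");w={k:np.array(v) for k,v in json.load(open("w1.json")).items()}
s=lambda x,y:np.array([220+(x+.5)/4.5-.5,190+(y+.5)/4.5-.5])
cs=s(277,80)
print("cap tri",tri((S,cs),(w,(410,254))),"pin tri",tri((S,s(240,237)),(w,(338.5,277))),"plug",tri((S,s(226,84)),(w,(382,187))))
print("grip tri",tri((S,s(52,183)),(w,(252,227))),tri((S,s(112,169)),(w,(291,231))))
def W(p,x,y,z):
    c,q=np.cos(p[2]),np.sin(p[2]);return [p[0]+c*x-q*y,p[1]+q*x+c*y,z]
ow=[(w,(410,254),0,.045,.226),(w,(338.5,277),.064,-.006,.162),(w,(382,187),-.052,.03,.165)]
os=[(S,cs,0,.045,.226),(S,s(240,237),.064,-.006,.162),(S,s(226,84),-.052,.03,.165)]
for obs in(ow,os,ow+os):
    b=least_squares(lambda p:np.concatenate([proj(c,W(p,x,y,z))[0]-u for c,u,x,y,z in obs]),[.55,-.07,-.48])
    p=b.x;print(p.round(4),b.fun.round(1),"pivot",np.round(W(p,0,-.045,.182),4),"cap",np.round(W(p,0,.045,.226),4))
v=np.array(W(p,0,-.045,.182))
for u in((252,227),(291,231)):
    e=at(w,u,.182)-v;print(np.linalg.norm(e[:2]),"turn",(-np.pi/2-np.arctan2(e[1],e[0])+p[2]+np.pi)%(2*np.pi)-np.pi)
F=lambda th,r,o:np.round(W(p,-r*np.sin(th)+o*np.cos(th),-.045-r*np.cos(th)-o*np.sin(th),0)[:2],4)
for th,o in((.15,.045),(.15,.02),(.4,.018),(.7,.018),(1.0,.018),(1.3,.018),(1.571,.018),(1.571,.015)):print(th,o,F(th,.05,o))
```

```text
cap tri [ 0.56771093 -0.0255448   0.22286909] pin tri [ 0.59989828 -0.10083895  0.15637671] plug [ 0.51516569 -0.01525383  0.1581039 ]
grip tri [ 0.49079985 -0.16108423  0.18582505] [ 0.51244513 -0.12634174  0.18248027]
[ 0.5444 -0.0666 -0.4816] [ 0.  -0.3 -0.5  1.4  0.5 -0.9] pivot [ 0.5236 -0.1065  0.182 ] cap [ 0.5653 -0.0268  0.226 ]
[ 0.5487 -0.068  -0.4888] [-0.2  0.5  0.2  0.1  0.  -0.6] pivot [ 0.5275 -0.1077  0.182 ] cap [ 0.5698 -0.0283  0.226 ]
[ 0.5449 -0.0667 -0.4816] [ 0.1  0.2 -0.4  1.8  0.6 -0.4 -0.9 -0.6 -0.4 -1.  -0.8 -1.5] pivot [ 0.5241 -0.1066  0.182 ] cap [ 0.5658 -0.0268  0.226 ]
0.0644121936584688 turn 0.045780871842229676
0.022453918846586294 turn 0.04115597921335512
0.15 0.045 [ 0.5309 -0.1735]
0.15 0.02 [ 0.5107 -0.1588]
0.4 0.018 [ 0.4969 -0.1523]
0.7 0.018 [ 0.4846 -0.1422]
1.0 0.018 [ 0.4759 -0.129 ]
1.3 0.018 [ 0.4714 -0.1137]
1.571 0.018 [ 0.4714 -0.0994]
1.571 0.015 [ 0.4728 -0.0967]
```

Request:
play_rows([
  [0.019, -0.023, 0, 0, 0, 0],
  [0.019, -0.023, 0, 0, 0, 0],
  [0.019, -0.022, -0.01, 0, 0, 0],
  [0, 0, -0.02, 0, 0, 0],
  [0, 0, -0.03, 0, 0, 0],
])

```text
t: 2.28
tool_pos: [0.5358, -0.1806, 0.2715]
tcp_rot: [0.002, 0.838, 0.545, 0.001]
contact_force: [0.2, -0.1, -0.2]
width: 0.0007
```

Request:
play_rows([
  [0, 0, -0.03, 0, 0, 0],
  [0, 0, -0.025, 0, 0, 0],
  [0, 0, -0.015, 0, 0, 0],
  [0, 0, 0, 0, 0, 0],
  [0, 0, 0, 0, 0, 0],
])

```text
t: 2.7
tool_pos: [0.5332, -0.1788, 0.2002]
tcp_rot: [-0.001, 0.838, 0.546, -0.0]
contact_force: [-0.2, -0.1, 0.8]
width: 0.0004
```

Run:
```python
from h import *
s=robot.state();print(s["tool_pos"],s["t"],s["contact_force"])
im=robot.get_image("scene")[:,:,::-1][180:280,200:320];cv2.imwrite("pics/c1.png",cv2.resize(im,None,fx=5,fy=5,interpolation=cv2.INTER_CUBIC))
```

```text
[ 0.53323914 -0.17879097  0.20017996] 2.7 [-0.19347962 -0.05867684  0.79562288]
```

View pics/c1.png

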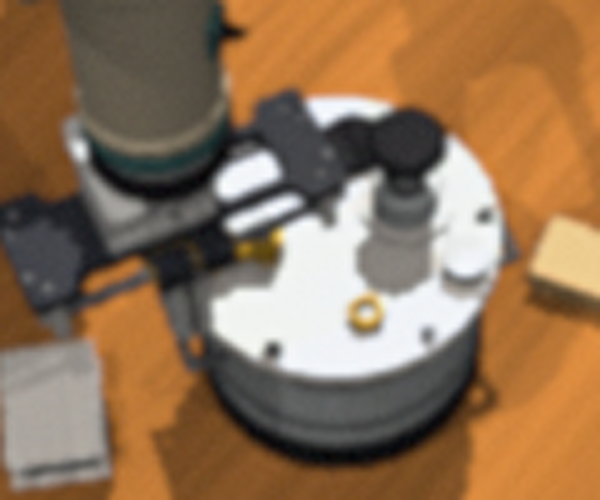

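The fingertip stands clear beside the lever, on its counterclockwise side, and nothing is touching. Now I'll push along the arc.

Request:
play_rows([
  [-0.011, 0.01, 0, 0, 0, 0],
  [-0.01, 0.01, 0, 0, 0, 0],
  [-0.007, 0.003, 0, 0, 0, 0],
  [-0.007, 0.004, 0, 0, 0, 0],
  [-0.006, 0.005, 0, 0, 0, 0],
])

```text
t: 3.17
tool_pos: [0.4941, -0.1487, 0.2021]
tcp_rot: [0.002, 0.838, 0.545, 0.001]
contact_force: [2.2, -1.3, 0.6]
width: 0.0005
```

Request:
play_rows([
  [-0.006, 0.005, 0, 0, 0, 0],
  [-0.005, 0.006, 0, 0, 0, 0],
  [-0.004, 0.007, 0, 0, 0, 0],
  [-0.003, 0.007, 0, 0, 0, 0],
  [-0.001, 0.008, 0, 0, 0, 0],
])

```text
t: 3.58
tool_pos: [0.4729, -0.1148, 0.2004]
tcp_rot: [-0.0, 0.838, 0.545, -0.001]
contact_force: [1.5, -1.8, -0.7]
width: 0.0006
```

Request:
play_rows([
  [0, 0.006, 0, 0, 0, 0],
  [0, 0.004, 0, 0, 0, 0],
  [0, 0, 0, 0, 0, 0],
  [0, 0, 0, 0, 0, 0],
  [0, 0, 0, 0, 0, 0],
])

```text
t: 4.0
tool_pos: [0.4735, -0.1048, 0.2002]
tcp_rot: [-0.001, 0.838, 0.546, -0.0]
contact_force: [-0.5, 0.6, -0.0]
width: 0.0004
```

Request:
play_rows([
  [0, 0.001, 0, 0, 0, 0],
  [0, 0.001, 0, 0, 0, 0],
  [0, 0.001, 0, 0, 0, 0],
  [0, 0, 0, 0, 0, 0],
  [0, 0, 0, 0, 0, 0],
])

```text
t: 4.42
tool_pos: [0.4738, -0.1024, 0.2005]
tcp_rot: [0.0, 0.838, 0.545, -0.0]
contact_force: [0.3, -1.1, -0.4]
width: 0.0007
```

Request:
play_rows([
  [0, 0.001, 0, 0, 0, 0],
  [0, 0.001, 0, 0, 0, 0],
  [0, 0, 0, 0, 0, 0],
  [0, 0, 0, 0, 0, 0],
  [0, 0, 0, 0, 0, 0],
])

```text
t: 4.83
tool_pos: [0.4739, -0.1002, 0.2005]
tcp_rot: [0.0, 0.838, 0.546, 0.0]
contact_force: [1.1, -0.9, -0.2]
width: 0.0002
```

Request:
play_rows([
  [0, 0.001, 0, 0, 0, 0],
  [0, 0.001, 0, 0, 0, 0],
  [0, 0, 0, 0, 0, 0],
  [0, 0, 0, 0, 0, 0],
  [0, 0, 0, 0, 0, 0],
])

```text
t: 5.25
tool_pos: [0.4738, -0.0981, 0.2005]
tcp_rot: [-0.0, 0.838, 0.546, 0.0]
contact_force: [0.1, -2.1, 0.4]
width: 0.0004
```

Request:
play_rows([
  [0, 0.001, 0, 0, 0, 0],
  [0, 0.0005, 0, 0, 0, 0],
  [0, 0, 0, 0, 0, 0],
  [0, 0, 0, 0, 0, 0],
  [0, 0, 0, 0, 0, 0],
])

```text
t: 5.67
tool_pos: [0.4738, -0.097, 0.2005]
tcp_rot: [0.0, 0.838, 0.546, -0.0]
contact_force: [1.0, -3.2, 0.4]
width: 0.0003
```

Request:
play_rows([
  [0, 0.001, 0, 0, 0, 0],
  [0, 0, 0, 0, 0, 0],
  [0, 0, 0, 0, 0, 0],
  [0, 0, 0, 0, 0, 0],
  [0, 0, 0, 0, 0, 0],
])

```text
t: 6.08
tool_pos: [0.4739, -0.0968, 0.2006]
tcp_rot: [0.001, 0.838, 0.546, -0.001]
contact_force: [0.6, -4.8, -0.8]
width: 0.0006
```

Request:
play_rows([
  [0, 0.001, 0, 0, 0, 0],
  [0, 0, 0, 0, 0, 0],
  [0, 0, 0, 0, 0, 0],
  [0, 0, 0, 0, 0, 0],
  [0, 0, 0, 0, 0, 0],
])

```text
t: 6.5
tool_pos: [0.4739, -0.0967, 0.2006]
tcp_rot: [0.002, 0.838, 0.546, -0.001]
contact_force: [-0.4, -7.2, -0.5]
width: 0.0005
```

The stop is reached: the position stays put while the force climbs. I'll back off along the normal, rise and check.

Request:
play_rows([
  [-0.005, -0.01, 0, 0, 0, 0],
  [-0.01, -0.02, 0, 0, 0, 0],
  [0, 0, 0.02, 0, 0, 0],
  [0, 0, 0.035, 0, 0, 0],
  [0, 0, 0.035, 0, 0, 0],
])

```text
t: 6.92
tool_pos: [0.4571, -0.1237, 0.2903]
tcp_rot: [-0.003, 0.838, 0.545, -0.0]
contact_force: [0.7, -0.8, 1.1]
width: 0.0007
```

Request:
play_rows([
  [0, 0, 0.03, 0, 0, 0],
  [0, 0, 0.01, 0, 0, 0],
  [0, 0, 0, 0, 0, 0],
  [0, 0, 0, 0, 0, 0],
  [0, 0, 0, 0, 0, 0],
])

```text
t: 7.33
tool_pos: [0.4577, -0.124, 0.3284]
tcp_rot: [-0.002, 0.838, 0.546, -0.001]
contact_force: [0.2, -0.6, -0.9]
width: 0.0006
```

Run:
```python
from h import *
import json
c=cam("wrist");im=robot.get_image("wrist")[:,:,::-1];cv2.imwrite("pics/w2.png",cv2.resize(im[80:320,200:520],None,fx=2.5,fy=2.5,interpolation=cv2.INTER_CUBIC))
json.dump({k:v.tolist() for k,v in c.items()},open("w2.json","w"))
s=robot.state();print(s["tool_pos"],s["t"])
```

```text
[ 0.45768386 -0.12405239  0.32823539] 7.3833
```

View pics/w2.png

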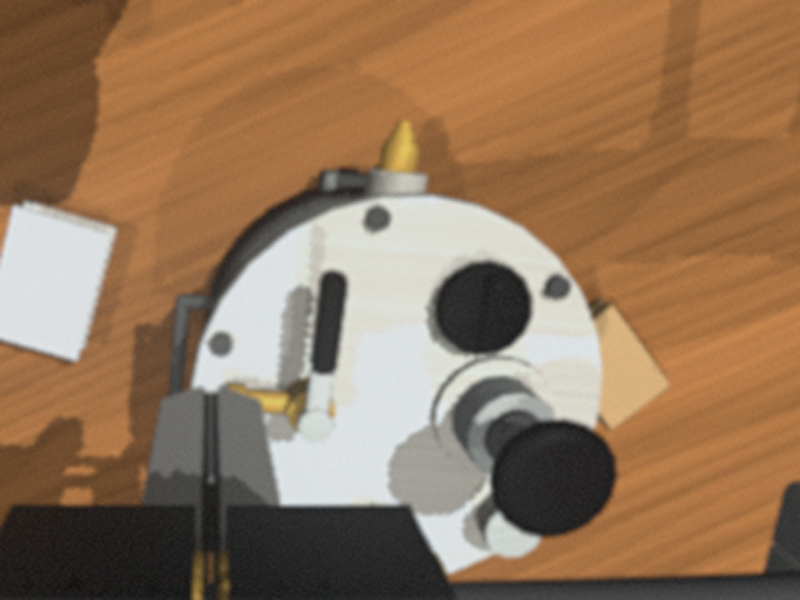

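The vent grip now runs from (334,275) to (324,370), along the nozzle direction, so it is shut. The cap centre is at (554,476).

Run:
```python
from h import *
import json
w={k:np.array(v) for k,v in json.load(open("w2.json")).items()}
w1={k:np.array(v) for k,v in json.load(open("w1.json")).items()}
f=lambda x,y:np.array([200+(x+.5)/2.5-.5,80+(y+.5)/2.5-.5])
S=cam("scene");cs=(281.2,207.4)
print("cap",at(w,f(554,476),.224),at(w1,(410,254),.224),tri((w,f(554,476)),(S,cs)))
a,b=at(w,f(334,275),.182),at(w,f(324,370),.182);e=a-b;print(e,"turn",-np.pi/2-np.arctan2(e[1],e[0])-.482+2*np.pi*0, "plug",at(w,f(483,308),.165))
```

```text
cap [ 0.56530477 -0.0261597   0.224     ] [ 0.56673809 -0.02639619  0.224     ] [ 0.56727817 -0.02487064  0.22155758]
[-0.03677794  0.01903828  0.        ] turn -4.7167173854319815 plug [ 0.51243294 -0.01634911  0.165     ]
```

Turn ≈ 1.57, so the vent is shut. The cap centre is (0.566, -0.026). I'll go above it and then press the first stroke carefully.

Request:
play_rows([
  [0.02, 0.018, 0, 0, 0, 0],
  [0.022, 0.02, 0, 0, 0, 0],
  [0.022, 0.02, 0, 0, 0, 0],
  [0.022, 0.02, 0, 0, 0, 0],
  [0.022, 0.02, 0, 0, 0, 0],
])

```text
t: 7.8
tool_pos: [0.5669, -0.0254, 0.3284]
tcp_rot: [-0.001, 0.838, 0.546, -0.001]
contact_force: [0.5, -0.3, 0.6]
width: 0.0003
```

Request:
play_rows([
  [0, 0, -0.025, 0, 0, 0],
  [0, 0, -0.025, 0, 0, 0],
  [0, 0, -0.016, 0, 0, 0],
  [0, 0, 0, 0, 0, 0],
  [0, 0, 0, 0, 0, 0],
])

```text
t: 8.22
tool_pos: [0.5657, -0.0264, 0.2624]
tcp_rot: [-0.002, 0.838, 0.546, -0.002]
contact_force: [0.5, -0.1, 0.8]
width: 0.0003
```

Request:
play_rows([
  [0, 0, -0.008, 0, 0, 0],
  [0, 0, -0.006, 0, 0, 0],
  [0, 0, -0.006, 0, 0, 0],
  [0, 0, 0, 0, 0, 0],
  [0, 0, 0, 0, 0, 0],
])

```text
t: 8.63
tool_pos: [0.5674, -0.0269, 0.2455]
tcp_rot: [0.001, 0.838, 0.545, 0.001]
contact_force: [0.3, 0.3, 4.1]
width: 0.0006
```

Contact at 4 N, as expected. I'll continue to the bottom.

Request:
play_rows([
  [0, 0, -0.006, 0, 0, 0],
  [0, 0, -0.006, 0, 0, 0],
  [0, 0, -0.005, 0, 0, 0],
  [0, 0, 0, 0, 0, 0],
  [0, 0, 0, 0, 0, 0],
])

```text
t: 9.05
tool_pos: [0.5675, -0.0269, 0.2295]
tcp_rot: [0.001, 0.838, 0.545, 0.001]
contact_force: [-0.6, -0.6, 8.5]
width: 0.0002
```

Request:
play_rows([
  [0, 0, -0.004, 0, 0, 0],
  [0, 0, -0.003, 0, 0, 0],
  [0, 0, 0, 0, 0, 0],
  [0, 0, 0, 0, 0, 0],
  [0, 0, 0, 0, 0, 0],
])

```text
t: 9.47
tool_pos: [0.5675, -0.0269, 0.2251]
tcp_rot: [0.002, 0.838, 0.545, 0.002]
contact_force: [-5.5, 1.0, 20.5]
width: 0.0
```

Full stroke: it bottomed at z = 0.2251 and 20 N. Now I'll release it fully and repeat.

Request:
play_rows([
  [0, 0, 0.015, 0, 0, 0],
  [0, 0, 0.015, 0, 0, 0],
  [0, 0, 0.014, 0, 0, 0],
  [0, 0, 0, 0, 0, 0],
  [0, 0, 0, 0, 0, 0],
])

```text
t: 9.88
tool_pos: [0.567, -0.0268, 0.2648]
tcp_rot: [0.0, 0.838, 0.545, 0.001]
contact_force: [-0.5, -1.5, 0.0]
width: 0.0003
```

Request:
play_rows([
  [0, 0, 0, 0, 0, 0],
  [0, 0, 0, 0, 0, 0],
  [0, 0, -0.01, 0, 0, 0],
  [0, 0, -0.008, 0, 0, 0],
  [0, 0, -0.008, 0, 0, 0],
])

```text
t: 10.3
tool_pos: [0.5671, -0.0268, 0.2384]
tcp_rot: [0.0, 0.838, 0.546, 0.0]
contact_force: [-1.4, 0.1, 12.9]
width: 0.0003
```

Request:
play_rows([
  [0, 0, -0.008, 0, 0, 0],
  [0, 0, -0.006, 0, 0, 0],
  [0, 0, -0.004, 0, 0, 0],
  [0, 0, 0, 0, 0, 0],
  [0, 0, 0, 0, 0, 0],
])

```text
t: 10.72
tool_pos: [0.5672, -0.0268, 0.225]
tcp_rot: [0.002, 0.838, 0.546, 0.002]
contact_force: [-5.1, -0.5, 25.3]
width: 0.0008
```

Request:
play_rows([
  [0, 0, 0.015, 0, 0, 0],
  [0, 0, 0.015, 0, 0, 0],
  [0, 0, 0.014, 0, 0, 0],
  [0, 0, 0, 0, 0, 0],
  [0, 0, 0, 0, 0, 0],
])

```text
t: 11.13
tool_pos: [0.5666, -0.0266, 0.2637]
tcp_rot: [-0.0, 0.838, 0.546, -0.0]
contact_force: [-0.5, 0.9, -0.6]
width: 0.0005
```

Request:
play_rows([
  [0, 0, 0, 0, 0, 0],
  [0, 0, 0, 0, 0, 0],
  [0, 0, -0.01, 0, 0, 0],
  [0, 0, -0.008, 0, 0, 0],
  [0, 0, -0.008, 0, 0, 0],
])

```text
t: 11.55
tool_pos: [0.5671, -0.0268, 0.2384]
tcp_rot: [0.0, 0.838, 0.546, 0.0]
contact_force: [-1.3, 0.1, 12.5]
width: 0.0005
```

Request:
play_rows([
  [0, 0, -0.008, 0, 0, 0],
  [0, 0, -0.006, 0, 0, 0],
  [0, 0, -0.004, 0, 0, 0],
  [0, 0, 0, 0, 0, 0],
  [0, 0, 0, 0, 0, 0],
])

```text
t: 11.97
tool_pos: [0.5671, -0.0267, 0.225]
tcp_rot: [0.002, 0.838, 0.546, 0.002]
contact_force: [-5.3, 0.0, 24.3]
width: 0.0007
```

Request:
play_rows([
  [0, 0, 0.015, 0, 0, 0],
  [0, 0, 0.015, 0, 0, 0],
  [0, 0, 0.014, 0, 0, 0],
  [0, 0, 0, 0, 0, 0],
  [0, 0, 0, 0, 0, 0],
])

```text
t: 12.38
tool_pos: [0.5666, -0.0267, 0.2637]
tcp_rot: [-0.0, 0.838, 0.546, -0.0]
contact_force: [0.6, -0.3, -1.1]
width: 0.0004
```

Run:
```python
from h import *
f=lambda i:cv2.resize(i,None,fx=5,fy=5,interpolation=cv2.INTER_CUBIC)
a=f(robot.get_image("scene")[:,:,::-1][190:280,230:310]);b=f(robot.get_image("wrist")[:,:,::-1][120:210,150:220])
print(robot.state()["tool_pos"])
cv2.imwrite("pics/p3.png",np.hstack([a,b]))
```

```text
[ 0.56596348 -0.02657391  0.26270681]
```

View pics/p3.png

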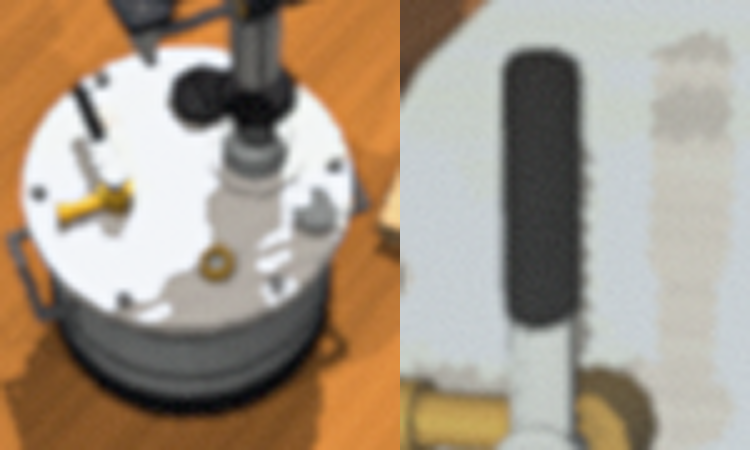

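The pin is still in after three strokes: the ring at (217,263) is empty. The vent is still shut. I'll do strokes 4 and 5 with a picture after each.

Request:
play_rows([
  [0, 0, 0, 0, 0, 0],
  [0, 0, 0, 0, 0, 0],
  [0, 0, -0.01, 0, 0, 0],
  [0, 0, -0.008, 0, 0, 0],
  [0, 0, -0.008, 0, 0, 0],
])

```text
t: 12.9
tool_pos: [0.5673, -0.0268, 0.2387]
tcp_rot: [0.001, 0.838, 0.546, 0.001]
contact_force: [-1.2, 1.3, 12.0]
width: 0.0004
```

Request:
play_rows([
  [0, 0, -0.008, 0, 0, 0],
  [0, 0, -0.006, 0, 0, 0],
  [0, 0, -0.004, 0, 0, 0],
  [0, 0, 0, 0, 0, 0],
  [0, 0, 0, 0, 0, 0],
])

```text
t: 13.32
tool_pos: [0.5674, -0.0268, 0.225]
tcp_rot: [0.002, 0.838, 0.546, 0.002]
contact_force: [-5.6, 1.2, 24.3]
width: 0.0003
```

Request:
play_rows([
  [0, 0, 0.015, 0, 0, 0],
  [0, 0, 0.015, 0, 0, 0],
  [0, 0, 0.014, 0, 0, 0],
  [0, 0, 0, 0, 0, 0],
  [0, 0, 0, 0, 0, 0],
])

```text
t: 13.73
tool_pos: [0.5667, -0.0267, 0.2639]
tcp_rot: [-0.0, 0.838, 0.546, 0.0]
contact_force: [0.2, 0.2, -0.4]
width: 0.0004
```

```bash
python3 -c '
from h import *
cv2.imwrite("pics/s4.png",robot.get_image("scene")[:,:,::-1])'
```

Request:
play_rows([
  [0, 0, 0, 0, 0, 0],
  [0, 0, 0, 0, 0, 0],
  [0, 0, -0.01, 0, 0, 0],
  [0, 0, -0.008, 0, 0, 0],
  [0, 0, -0.008, 0, 0, 0],
])

```text
t: 14.2
tool_pos: [0.5672, -0.0268, 0.2386]
tcp_rot: [0.001, 0.838, 0.546, 0.001]
contact_force: [-0.9, -0.5, 13.2]
width: 0.0003
```

Request:
play_rows([
  [0, 0, -0.008, 0, 0, 0],
  [0, 0, -0.006, 0, 0, 0],
  [0, 0, -0.004, 0, 0, 0],
  [0, 0, 0, 0, 0, 0],
  [0, 0, 0, 0, 0, 0],
])

```text
t: 14.62
tool_pos: [0.5673, -0.0268, 0.225]
tcp_rot: [0.002, 0.838, 0.546, 0.002]
contact_force: [-5.2, -0.4, 25.2]
width: 0.0005
```

Request:
play_rows([
  [0, 0, 0.015, 0, 0, 0],
  [0, 0, 0.015, 0, 0, 0],
  [0, 0, 0.014, 0, 0, 0],
  [0, 0, 0, 0, 0, 0],
  [0, 0, 0, 0, 0, 0],
])

```text
t: 15.03
tool_pos: [0.5667, -0.0267, 0.2638]
tcp_rot: [-0.0, 0.838, 0.546, -0.0]
contact_force: [0.1, -0.5, -0.2]
width: 0.0004
```

Run:
```python
from h import *
f=lambda i:cv2.resize(i[225:255,255:300],None,fx=8,fy=8,interpolation=cv2.INTER_CUBIC)
b=robot.get_image("scene")[:,:,::-1]
cv2.imwrite("pics/p5.png",np.hstack([f(cv2.imread("pics/s4.png")),f(b)]))
```

```text
(no output)
```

View pics/p5.png

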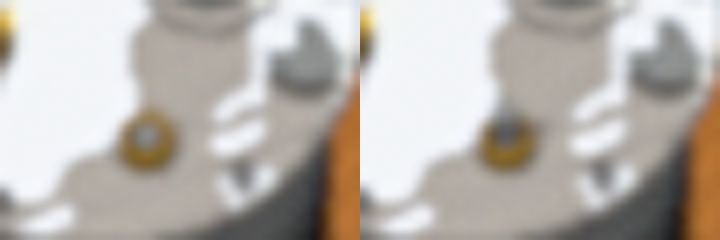

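After stroke 4 the pin is still in its ring. After stroke 5 it stands out, with its top around (507,112) against the rim at (507,143). To confirm it is fully out, I'll do one more stroke (extra ones add nothing) and compare.

```bash
python3 -c '
from h import *
cv2.imwrite("pics/s5.png",robot.get_image("scene")[:,:,::-1])'
```

Request:
play_rows([
  [0, 0, 0, 0, 0, 0],
  [0, 0, 0, 0, 0, 0],
  [0, 0, -0.01, 0, 0, 0],
  [0, 0, -0.008, 0, 0, 0],
  [0, 0, -0.008, 0, 0, 0],
])

```text
t: 15.55
tool_pos: [0.5673, -0.0268, 0.2384]
tcp_rot: [0.001, 0.838, 0.546, 0.001]
contact_force: [-0.6, 0.3, 7.6]
width: 0.0006
```

Request:
play_rows([
  [0, 0, -0.008, 0, 0, 0],
  [0, 0, -0.006, 0, 0, 0],
  [0, 0, -0.004, 0, 0, 0],
  [0, 0, 0, 0, 0, 0],
  [0, 0, 0, 0, 0, 0],
])

```text
t: 15.97
tool_pos: [0.5673, -0.0268, 0.225]
tcp_rot: [0.002, 0.838, 0.546, 0.002]
contact_force: [-5.2, 0.1, 23.5]
width: 0.0006
```

Request:
play_rows([
  [0, 0, 0.015, 0, 0, 0],
  [0, 0, 0.015, 0, 0, 0],
  [0, 0, 0.014, 0, 0, 0],
  [0, 0, 0, 0, 0, 0],
  [0, 0, 0, 0, 0, 0],
])

```text
t: 16.38
tool_pos: [0.5667, -0.0267, 0.2639]
tcp_rot: [-0.0, 0.838, 0.546, 0.0]
contact_force: [-1.2, -0.2, 0.0]
width: 0.0004
```

```bash
python3 -c '
from h import *
cv2.imwrite("pics/s6.png",robot.get_image("scene")[:,:,::-1])
a,b,c=[cv2.imread(f"pics/s{i}.png")[225:255,255:300].astype(int) for i in (4,5,6)]
for p,q in((a,b),(b,c)): d=abs(q-p).max(2);print(d.max(),d.mean());print(d[8:24,12:26])'
```

```text
47 2.9362962962962964
[[ 1  0  0  1  1  2  1  2  0  3  1  1  3  1]
 [ 1  0  1  1  2  1  2  2  1  1  2  2  1  2]
 [ 0  1  1  1  1  3  2  1  1  2  1  1  1  2]
 [ 0  0  1  1  1  5  4  3  2  0  1  3  1  1]
 [ 0  1  1  1  4 18 16  8  3  1  1  0  1  1]
 [ 1  1  1  5 20 24 17 15  5  1  1  1  1  2]
 [ 1  1  1  5 18 25 39 29 16  6  3  6  3  2]
 [ 1  1  1  7 16 29 34 42 28 17 11 11  4  3]
 [ 1  1  2  4 19 39 47 41 27 15 13 13  5  1]
 [ 4  3  1  4 23 39 41 37 14  3  4  4  1 14]
 [20 15  2  2 10 17 26 11  7  4  2  2  7 21]
 [17  9  2  1  1  2  8  1  2  0  3  1  2 11]
 [ 2  3  3  1  2  1  1  3  2  1  1  0  1  3]
 [ 2  1  2  1  1  3  2  1  1  1  3  1  2  1]
 [ 1  1  1  1  1  2  1  4  1  1  2  2  2  3]
 [ 1  1  0  1  3  1  1  1  1  0  2  3  1  1]]
36 2.314814814814815
[[ 0  1  1  1  1  1  2  1  1  3  1  1  5  1]
 [ 1  1  1  1  1  1  1  1  1  1  3  2  1  3]
 [ 0  0  1  1  1  4  1  2  2  4  2  1  2  3]
 [ 0  1  0  1  1  1  2  2  2  2  2  1  1  1]
 [ 0  1  0  0  0  3  1  2  1  1  4  1  3  2]
 [ 0  2  1  0  0  2  1  2  1  2  2  2  2  2]
 [ 0  1  0  0  1  2  2  1  1  1  1  2  0  1]
 [ 1  0  1  1  2  1  1  1  2  1  2  2  1  1]
 [ 0  1  1  3  2  1  1  1  1  1  1  2  2  1]
 [ 4  3  2  2  2  1  2  1  2  4  1  2  1 14]
 [22 13  4  2  2  2  2  8  2  2  2  2  7 21]
 [16 11  1  1  3  3  1  0  2  1  2  1  3 11]
 [ 1  3  2  1  1  2  2  1  1  1  2  1  2  2]
 [ 1  2  2  2  3  3  1  2  3  2  1  4  2  1]
 [ 1  3  1  0  1  2  1  1  1  2  2  1  0  1]
 [ 1  3  1  1  3  3  2  1  2  2  1  1  2  2]]
```

Request:
play_rows([
  [0, 0, 0.03, 0, 0, 0],
  [0, 0, 0.035, 0, 0, 0],
  [-0.02, -0.02, 0.01, 0, 0, 0],
  [-0.025, -0.02, 0, 0, 0, 0],
  [-0.025, -0.02, 0, 0, 0, 0],
])

```text
t: 16.85
tool_pos: [0.4962, -0.0871, 0.3385]
tcp_rot: [-0.0, 0.838, 0.546, -0.0]
contact_force: [0.5, 0.2, -0.1]
width: 0.0004
```

Request:
play_rows([
  [-0.025, -0.02, 0, 0, 0, 0],
  [-0.025, -0.02, 0, 0, 0, 0],
  [-0.02, -0.02, 0, 0, 0, 0],
  [0, 0, 0, 0, 0, 0],
  [0, 0, 0, 0, 0, 0],
])

```text
t: 17.27
tool_pos: [0.4258, -0.1471, 0.3383]
tcp_rot: [-0.001, 0.839, 0.544, -0.0]
contact_force: [-0.2, -0.3, -0.2]
width: 0.0004
```

Run:
```python
from h import *
f=lambda i,s:cv2.resize(i,None,fx=s,fy=s,interpolation=cv2.INTER_CUBIC)
S=cam("scene")
sc=robot.get_image("scene")[:,:,::-1].copy();sd=robot.get_image("side")[:,:,::-1]
w=robot.get_image("wrist")[:,:,::-1];cv2.imwrite("pics/w6.png",w)
A=f(sc[190:280,220:310],5);B=f(sd[170:245,260:330],5)[:,:350];c=np.zeros((450,800,3),np.uint8);c[:,:450]=A;c[:375,450:]=B
cv2.imwrite("pics/f.png",c)
y=-.485;R=lambda x,v:[.547+np.cos(y)*x-np.sin(y)*v,-.067+np.sin(y)*x+np.cos(y)*v]
for z in(.158,.162,.169,.177,.182):print(z,(proj(S,R(.064,-.006)+[z])[0]-[220,190]+.5)*5)
s=robot.state();print(s["tool_pos"],s["t"])
```

```text
0.158 [267.5050849  264.63202531]
0.162 [267.45567012 261.28740353]
0.169 [267.36852564 255.38730895]
0.177 [267.26787626 248.5700847 ]
0.182 [267.20439064 244.26851476]
[ 0.42734161 -0.14612458  0.33866644] 17.4167
```

View pics/f.png

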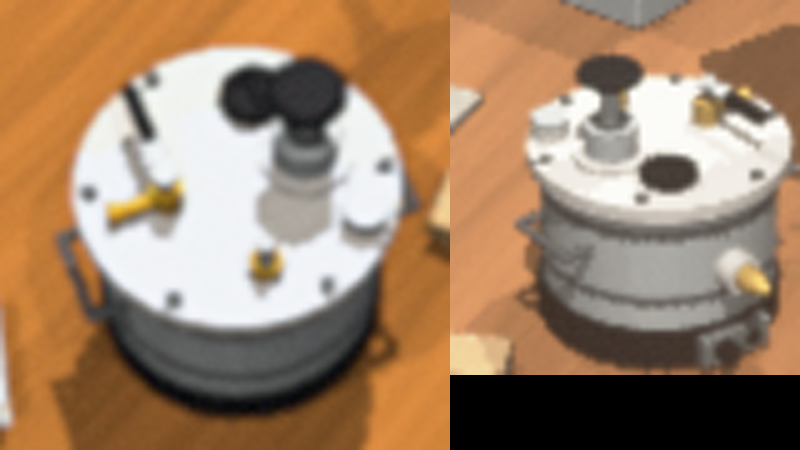

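The pin top is at about (266,248), where z ≈ 0.177 projects, and it did not change between strokes 5 and 6, so it is fully out. The vent is shut, the plunger is up, the tin is in place and the arm is clear.

```bash
python3 -c '
from rig import robot
print(robot.close_job())'
```

```text
the job is handed in; nothing more can be done
None
```

The job is done and handed in at about 17.4 s, well inside the 51 s limit. The vent lever is shut, the pressure pin is fully out, the plunger is up and the arm is clear of everything.

- **Vent:** I pushed the lever with the closed fingertips to its stop. The position stopped changing while the force rose to about 7 N. The wrist picture then measured the turn at about 1.57 rad.
- **Pump:** I made six full strokes, each about 26 mm, and let the plunger right back up each time. The force reading at the bottom of each stroke was about 20–25 N.
- **Pin:** It was still in after stroke 4 and out after stroke 5. Stroke 6 was a check and changed nothing. The last picture puts its top at about 27 mm above the lid, the low end of the 27–32 mm range and only coarsely measured, so the unchanged picture is the stronger evidence.
- **Bench and lid:** In the last pictures the tin and the other lid parts look undisturbed. I didn't check the rest of the bench in detail.

One check disagreed slightly: the side camera put the cap about 1 cm off the other views. The side picture was my least certain reading, so I relied on the scene and wrist views, which agreed to about 2–4 mm. Contact with the cap came at the expected height.

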